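# Reset the locked depth stop of a mosaic tile cutter

## Task

Reset the depth stop of the tile cutter (long rectangular bed with two guide rods, not the round-footed gauge): first loosen it by swinging its lock-ring handle counter-clockwise as far as it goes, only then turn the bar knob until its pointer points at the raised tab on the dial, then swing the handle back clockwise as far as it goes and let go. Do not move the tab or the gauge's lock ring.

Things in the scene. Friction and masses are not known exactly. Their poses are not given: they have to be found in the camera images.
- cutter_handle (a point): Cutter's lock-ring handle: upright steel pin, 16 mm thick, top 98 mm above table, on an 11 mm radial bar (top at 57). Point: pin axis, 80 mm up. Swings at 85 mm radius about the upright axis through cutter_knob, on the side away from the dial: counter-clockwise from above loosens, 60 deg stop to stop, about 6 N, stays where left. Starts at the clockwise stop, locked.
- cutter_knob (a point): Cutter's bar knob: steel bar 50 x 14 mm, 73 to 113 mm above table, on a 48 mm disc (top at 74). Point: screw axis, 99 mm up. x axis: along the bar to its pointer, a slim finger reaching 68 mm from the axis, 71 mm up; z up. Turn it only while the ring is loose: easy, stays where left, needs 30 to 90 deg counter-clockwise. Bed: grey 290 x 130 mm; rods and carriage below 55 mm.
- cutter_mark (a point): Raised setting tab on the cutter's dial: stiff square brass post, 10 mm wide, 66 to 90 mm above table, 75 mm from the screw axis, just beyond the pointer's tip, on a flat dial sector (44 to 80 mm from the axis, top at 66). Point: centre of the tab's top. x axis: outward from the screw axis. Not to be moved.
- gauge_handle (a point): Handle pin of the lock ring on the other stop, the round-footed gauge (grey foot, 156 mm diameter), which has the same ring, knob and dial; sizes and heights as cutter_handle. Leave it alone. Cutter and gauge stand side by side, either way round, about 0.4 m apart.

How it is judged (in metres and radians):
On the way, in this order (a step that is already met when the one before it is completed fails the run):
1. the cutter's lock ring is loosened: its handle has swung well away from its locked place (more than 55 mm) (distance of cutter_handle from where it was at the start of the episode above 0.055 m), for 0.2 s.
2. with the ring still loose, the knob's pointer points at the tab within 10 degrees (0.18 rad) (distance of cutter_handle from where it was at the start of the episode above 0.045 m and angle between the x axis of cutter_knob and the x axis of cutter_mark, either way round below 0.18 rad), for 0.2 s.
3. the lock ring is tight again: its handle is back within 15 mm of its locked place (distance of cutter_handle from where it was at the start of the episode below 0.015 m), for 0.2 s.
At the end, for the whole second after the job is handed in: The cutter's lock-ring handle is back within 15 mm of its locked place (fully clockwise), the knob's pointer points at the tab within 10 degrees (0.18 rad), and the tab is within 10 mm of where it was (distance of cutter_handle from where it was at the start of the episode below 0.015 m and angle between the x axis of cutter_knob and the x axis of cutter_mark, either way round below 0.18 rad and distance of cutter_mark from where it was at the start of the episode below 0.01 m); the robot touches nothing.
It fails at once if the lock-ring handle of the round-footed gauge is moved by more than 15 mm (distance of gauge_handle from where it was at the start of the episode above 0.015 m).
It also fails if it takes over 56 s, if anything falls off the work surface, if the arm or the gripper's body presses on something with over 40 N, if the wrist force passes 120 N, or if a joint passes its speed limit or range.

## Robot

A 6-joint arm with a two-finger parallel gripper is mounted at the origin on the work surface. World frame = base frame: x ahead of the robot, y to its left, z up, the work surface at z = 0. Lengths are in m, angles in degrees, forces in N, time in s.
With the tool pointing down it reaches from about 0.35 to 0.725 m from the base axis. Payload 4.3 kg.
Tool frame: the origin (TCP) lies on the centre line of the jaws, within the pads' length; the fingertips stand 22 mm ahead of it and the grasp point (between the pads) lies 3 mm ahead of it; z points along the fingers, y is the direction in which the jaws open and shut (so a half turn about z gives the same grasp; the last joint's range is limited). The gripper opens to 85 mm and grips with 20 to 120 N. Pads are 22 mm wide; open, the fingers measure 114 mm over their backs; the gripper's body (76 mm by 85 mm) begins 54 mm behind the grasp point. The pads swing forward as they close: fully open they stand 13 mm farther back than shut.
Start: joints at [-69.975, 21.618, 4.641, 73.018, 0, 83.68], TCP at [0.255, -0.515, 0.253] pointing down, gripper open.
Joint ranges: [-156.06, 156.06], [-48.1, 94.91], [-58.44, 69.94], [-101.28, 121.22], [-78.64, 73.56], [-180, 180]. Speed limits (degrees/s): [147.25, 147.25, 180, 180, 180, 180].

## Interface

Orientations are given as a 3x3 rotation matrix whose columns are the frame's x, y, z axes.
In Python, from station import * gives the robot as it stands.
- The arm moves only by the tool arm_command, never from a script. Its argument "plan" is one flat list of numbers, 7 for each row, row after row: the turn, a rotation vector about the tool's x, y, z in degrees, then the shift along the tool's x, y, z in m, then the closure, from 0 (fully open) to 1 (shut). In form: [wx, wy, wz, dx, dy, dz, claw, wx, wy, wz, dx, dy, dz, claw, ...]. A call has 1 to 5 rows; each row shifts and turns the pose as measured when the row begins, along the tool's axes as they then stand; what a row does not reach is not made up. A row lasts 1/8 s, in which the tool goes at most 62.5 mm and 10.7 degrees, less where a joint would pass 70% of its speed; a pose out of reach is approached as far as the arm can. A call is refused whole if a number of a shift passes 0.0625 or a number of a turn 10.7, either way. A call with a gripper value outside its range is refused whole. The fingers move at their own pace and stop on an object; the grip force is fixed at half the most. Time passes only in rows, so rows that do not move let the fingers close. It gives the time, the measured TCP pose, the force and the opening at its end, in the units of the state.
- sense(): the state, without advancing time (a new reading comes with each control period).
- capture(name): name is "side" or "top" or "wrist"; returns a dict with "color" (480x640x3 uint8, blue, green, red), "K" (3x3 intrinsics, pixels), "R" (3x3) and "t" (3): a world point X has camera coordinates R X + t; the wrist camera has in their place "T_tool_cam" (4x4, takes a point from camera to tool coordinates, whose origin is the TCP and whose axes are the flange's). Camera axes: x right, y down, z forward; pixel columns grow to the right and rows downward; lengths in m; the calibration is good to about 2 mm. The wrist camera is an equidistant fisheye: a pixel r from the principal point sees the ray r / f radians off the axis. A picture is of the moment at which its call begins: read the wrist's pose just before it. There is no depth.
- finish_job(): hands the job in, once; it reports no verdict.
The state is a dict: "t": time; "q": joint angles; "joint_velocities": joint speeds; "joint_torque": joint torques, N m; "ee_pos": TCP position; "eef_rot": TCP orientation; "force": force on the tool from outside, world axes, zero at the start; "wrist_torque": the same for the moment, N m; "opening": finger opening in m.
Only numpy, scipy, OpenCV 4.12 (cv2) and the standard library are available. Lean on these libraries where they do the work, as an engineer would, in place of code of your own. Each camera call takes 0.05 s, during which the arm holds its last target.

## Working session

There is one attempt and no reset: what is moved stays moved. The work goes in short steps, Python scripts to look and compute and a tool call to move; the robot and the scene stay as the last step left them, time stands still between calls to the robot, and variables do not carry over. Pictures are saved under pics/ and viewed, and the job is handed in when it is done.

Besides the shell and the picture viewer there is one more tool, called as a command line: name --argument value ..., lists and objects as JSON in quotes. arm_command: Moves the arm, as the interface text tells. Its arguments: {"type":"object","properties":{"plan":{"type":"array","items":{"type":"number"}}},"required":["plan"]}

```bash
mkdir -p pics; ls; python3 - <<'E'
from station import *
import cv2
s=sense();print(s)
for n in("top","side"):
    c=capture(n);cv2.imwrite(f"pics/{n}0.png",c["color"]);print(n,c["K"],c["R"],c["t"])
E
```

```text
pics
{'t': 0.0, 'q': array([-6.99774874e+01,  2.16627021e+01,  4.56202071e+00,  7.30168094e+01,
       -1.89557551e-03,  8.36830573e+01]), 'joint_velocities': array([ 0.06380379,  0.02255016,  0.01491791, -0.06358547,  0.00577165,
        0.02261283]), 'joint_torque': array([ 2.64830967e-03, -4.63600874e+01,  2.69875038e+01,  2.06303399e-02,
        4.65260359e-05, -4.12013549e-06]), 'ee_pos': array([ 0.25493323, -0.51471858,  0.25234662]), 'eef_rot': array([[ 8.96181164e-01,  4.43687710e-01, -7.33187830e-04],
       [ 4.43688274e-01, -8.96179138e-01,  1.91533001e-03],
       [ 1.92740749e-04, -2.04178952e-03, -9.99997897e-01]]), 'force': array([ 0.1567781 , -0.28674016, -0.25645956]), 'wrist_torque': array([0.05984193, 0.01284479, 0.02671121]), 'opening': 0.08535981339570999}
top [[599.89463156   0.         325.70244784]
 [  0.         599.89463156 234.94851029]
 [  0.           0.           1.        ]] [[-0.02881326 -0.99943353  0.01738986]
 [-0.97998761  0.0248161  -0.19750558]
 [ 0.19696215 -0.02273263 -0.98014751]] [0.02026569 0.58985548 0.85822012]
side [[520.74647726   0.         323.18419524]
 [  0.         520.74647726 237.12544775]
 [  0.           0.           1.        ]] [[ 0.93891076 -0.3434282   0.0224421 ]
 [-0.2033938  -0.60630353 -0.7687828 ]
 [ 0.27762841  0.71725386 -0.63911608]] [-0.52726021  0.23159395  0.74791862]
```

View pics/top0.png

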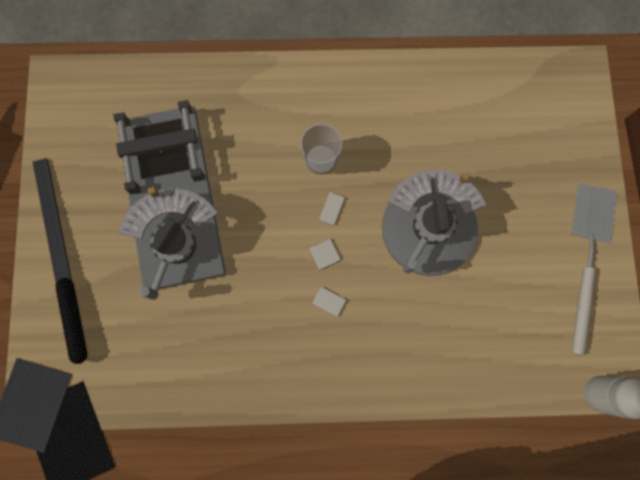

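View pics/side0.png

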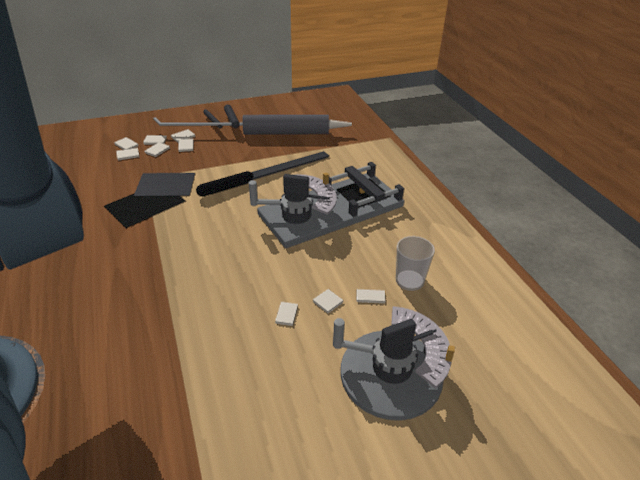

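The cutter is on the left: knob near (172,238), handle pin near (150,290), brass tab near (152,190), and pointer up-right near (195,205) in the top view. The gauge is on the right at (435,220). I'll enlarge the cutter area in both views.

```bash
python3 - <<'E'
import cv2
a=cv2.imread("pics/top0.png")[160:310,90:260];b=cv2.imread("pics/side0.png")[150:250,230:410]
cv2.imwrite("pics/topz.png",cv2.resize(a,None,fx=4,fy=4,interpolation=cv2.INTER_CUBIC)) 
cv2.imwrite("pics/sidez.png",cv2.resize(b,None,fx=4,fy=4,interpolation=cv2.INTER_CUBIC)) 
E
```

```text
(no output)
```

View pics/topz.png

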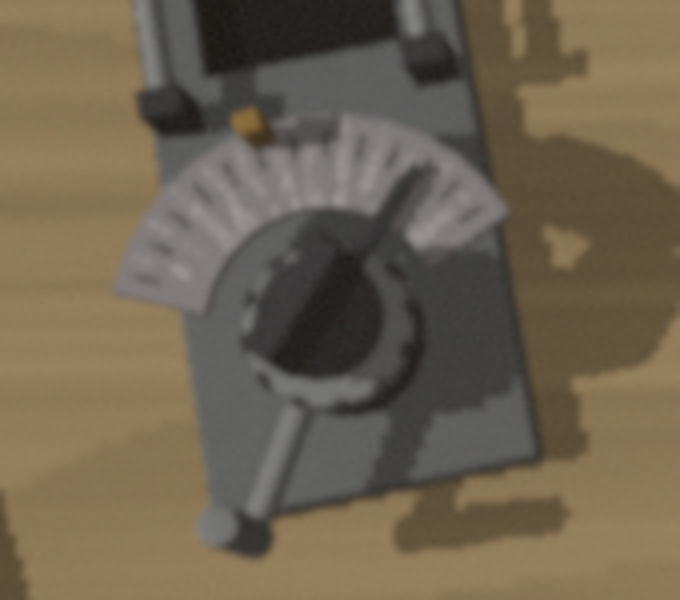

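View pics/sidez.png

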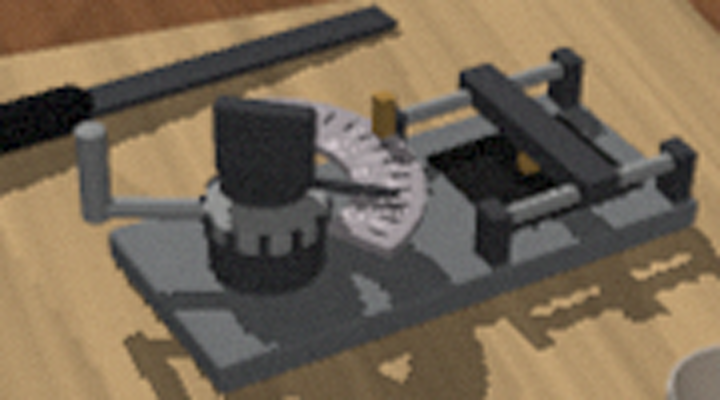

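```bash
cat >h.py <<'E'
import numpy as np,cv2
TOP=dict(K=np.array([[599.89463156,0,325.70244784],[0,599.89463156,234.94851029],[0,0,1]]),R=np.array([[-0.02881326,-0.99943353,0.01738986],[-0.97998761,0.0248161,-0.19750558],[0.19696215,-0.02273263,-0.98014751]]),t=np.array([0.02026569,0.58985548,0.85822012]))
SIDE=dict(K=np.array([[520.74647726,0,323.18419524],[0,520.74647726,237.12544775],[0,0,1]]),R=np.array([[0.93891076,-0.3434282,0.0224421],[-0.2033938,-0.60630353,-0.7687828],[0.27762841,0.71725386,-0.63911608]]),t=np.array([-0.52726021,0.23159395,0.74791862]))
def onz(c,u,v,z):
    d=c["R"].T@np.linalg.solve(c["K"],[u,v,1.]);o=-c["R"].T@c["t"]
    return o+d*(z-o[2])/d[2]
def px(c,X):
    p=c["K"]@(c["R"]@np.asarray(X)+c["t"]);return p[:2]/p[2]
E
python3 - <<'E'
from h import *
from scipy.optimize import least_squares
np.set_printoptions(precision=4,suppress=True)
P={}
for n,tp,sp,z in(("pin",(144.3,291.8),(252.5,182.5),.098),("tab",(151.5,190.5),(326,174.2),.09),("tip",(196.7,201.2),(330,197.5),.071)):
    a=onz(TOP,*tp,z);b=onz(SIDE,*sp,z);print(n,a,b);P[n]=(a+b)[:2]/2
f=lambda c:[np.hypot(*(P[k]-c))-r for k,r in(("pin",.085),("tab",.075),("tip",.068))]
r=least_squares(f,onz(TOP,172,238,.074)[:2]);c=r.x;print("axis",c,r.fun,"disc est",onz(TOP,172,238,.074))
print("reproj axis top z.113",px(TOP,[*c,.113]),px(SIDE,[*c,.113]))
for k in P:
    d=P[k]-c;print(k,P[k],np.degrees(np.arctan2(d[1],d[0])),np.hypot(*P[k]))
print(np.hypot(*c))
E
```

```text
pin [0.5061 0.2663 0.098 ] [0.5086 0.2627 0.098 ]
tab [0.658  0.2625 0.09  ] [0.6597 0.2575 0.09  ]
tip [0.6449 0.199  0.071 ] [0.6486 0.2034 0.071 ]
axis [0.5878 0.2357] [0.0004 0.0001 0.0003] disc est [0.5883 0.2344 0.074 ]
reproj axis top z.113 [164.6889 233.1162] [295.3871 176.3034]
pin [0.5074 0.2645] 160.27932317983178 0.572170743938871
tab [0.6588 0.26  ] 18.883984893434107 0.7082726549591617
tip [0.6468 0.2012] -30.298797019481107 0.6773516402498365
0.6332611830507087
```

Check: axis at (0.588, 0.2355) agrees with the disc estimate, and the 85/75/68 mm radii fit to under 1 mm. The handle is at 160°, the pointer at -30° and the tab at 19°, so the knob needs about +49°. That is within 30–90°.

Plan: tool x radial on the handle, and jaws straddling the pin tangentially.

```bash
cat >>h.py <<'E'
from scipy.spatial.transform import Rotation as Ro, Slerp
def Rd(yaw):
    a=np.radians(yaw);c,s=np.cos(a),np.sin(a)
    return np.array([[c,s,0],[s,-c,0],[0,0,-1.]])
AX=np.array([.588,.2355])
def how(poses,p,R):
    """tool-axes rows (turn deg, shift) through poses [(pos,yaw)]"""
    for q,y in poses:
        q=np.array(q);T=Rd(y);w=np.degrees(Ro.from_matrix(R.T@T).as_rotvec());d=R.T@(q-p)
        print(np.round(w,1),np.round(d,4));p,R=q,T
def line(s,q,yaw,n):
    p=s["ee_pos"];R=s["eef_rot"];y0=np.degrees(np.arctan2(R[1,0],R[0,0]));dy=(yaw-y0+180)%360-180
    how([(p+(np.array(q)-p)*k/n,y0+dy*k/n) for k in range(1,n+1)],p,R)
def arc(s,a1,n,z,r=.085):
    p=s["ee_pos"];R=s["eef_rot"];a0=np.degrees(np.arctan2(*(p[:2]-AX)[::-1]))%360
    A=[a0+(a1-a0)*k/n for k in range(1,n+1)]
    how([([*(AX+r*np.array([np.cos(np.radians(a)),np.sin(np.radians(a))])),z],a) for a in A],p,R)
def st(s):
    R=s["eef_rot"];d=s["ee_pos"][:2]-AX
    print("t",s["t"],"pos",s["ee_pos"].round(4),"yaw",np.degrees(np.arctan2(R[1,0],R[0,0])).round(1)%360,"tilt",R[:,2].round(3),"pol",np.hypot(*d).round(4),np.degrees(np.arctan2(d[1],d[0])).round(1)%360,"F",s["force"].round(1),"op",round(s["opening"],4),"q",s["q"].round(0))
E
python3 - <<'E'
from station import *
from h import *
s=sense();st(s)
line(s,[.508,.264,.235],160.3,15)
E
```

```text
t 0.1 pos [ 0.255  -0.5148  0.2525] yaw 26.3 tilt [-0.001  0.002 -1.   ] pol 0.8209 246.1 F [-0.5 -0.1  0.1] op 0.0855 q [-70.  22.   5.  73.  -0.  84.]
[-0.1 -0.  -8.9] [ 0.0382 -0.039   0.0012]
[ 0.   0.  -8.9] [ 0.0438 -0.0326  0.0012]
[ 0.   0.  -8.9] [ 0.0483 -0.0255  0.0012]
[ 0.   0.  -8.9] [ 0.0517 -0.0177  0.0012]
[ 0.   0.  -8.9] [ 0.0538 -0.0094  0.0012]
[ 0.   0.  -8.9] [ 0.0546 -0.001   0.0012]
[ 0.   0.  -8.9] [0.0541 0.0075 0.0012]
[ 0.   0.  -8.9] [0.0522 0.0158 0.0012]
[ 0.   0.  -8.9] [0.0492 0.0237 0.0012]
[ 0.   0.  -8.9] [0.0449 0.0311 0.0012]
[ 0.   0.  -8.9] [0.0395 0.0377 0.0012]
[ 0.   0.  -8.9] [0.0332 0.0434 0.0012]
[ 0.   0.  -8.9] [0.026  0.048  0.0012]
[ 0.   0.  -8.9] [0.0183 0.0514 0.0012]
[ 0.   0.  -8.9] [0.0101 0.0537 0.0012]
```

arm_command --plan '[0, 0, -8.9, 0.038, -0.039, 0.001, 0, 0, 0, -8.9, 0.044, -0.033, 0.001, 0, 0, 0, -8.9, 0.048, -0.025, 0.001, 0, 0, 0, -8.9, 0.052, -0.018, 0.001, 0, 0, 0, -8.9, 0.054, -0.009, 0.001, 0]'

```text
t: 0.72
ee_pos: [0.3384, -0.2497, 0.2447]
eef_rot: [[0.311, 0.95, -0.001], [0.95, -0.311, 0.005], [0.004, -0.003, -1.0]]
force: [0.4, -0.4, 0.6]
opening: 0.0857
```

arm_command --plan '[0, 0, -8.9, 0.0546, -0.001, 0, 0, 0, 0, -8.9, 0.054, 0.007, 0, 0, 0, 0, -8.9, 0.052, 0.016, 0, 0, 0, 0, -8.9, 0.049, 0.024, 0, 0, 0, 0, -8.9, 0.045, 0.031, 0, 0]'

```text
t: 1.35
ee_pos: [0.416, 0.0209, 0.2448]
eef_rot: [[-0.466, 0.885, -0.002], [0.885, 0.466, 0.005], [0.006, 0.001, -1.0]]
force: [1.2, -0.4, -0.2]
opening: 0.0851
```

```bash
python3 - <<'E'
from station import *
from h import *
s=sense();st(s)
line(s,[.508,.264,.2],160.3,5)
E
```

```text
t 1.35 pos [0.416  0.0209 0.2448] yaw 117.8 tilt [-0.002  0.005 -1.   ] pol 0.275 231.3 F [ 1.2 -0.4 -0.2] op 0.0851 q [ -6.   4. -20.  67.   0.  56.]
[ 0.1 -0.3 -8.5] [0.0344 0.0389 0.0092]
[ 0.   0.  -8.5] [0.0283 0.0436 0.009 ]
[ 0.   0.  -8.5] [0.0215 0.0473 0.009 ]
[ 0.   0.  -8.5] [0.0143 0.05   0.009 ]
[ 0.   0.  -8.5] [0.0068 0.0515 0.009 ]
```

arm_command --plan '[0, -0.3, -8.5, 0.034, 0.039, 0.009, 0, 0, 0, -8.5, 0.028, 0.044, 0.009, 0, 0, 0, -8.5, 0.0215, 0.047, 0.009, 0, 0, 0, -8.5, 0.014, 0.05, 0.009, 0, 0, 0, -8.5, 0.007, 0.0515, 0.009, 0]'

```text
t: 1.98
ee_pos: [0.5069, 0.2734, 0.1982]
eef_rot: [[-0.95, 0.311, 0.001], [0.311, 0.95, -0.001], [-0.002, -0.001, -1.0]]
force: [0.9, -0.1, -0.9]
opening: 0.0855
```

```bash
python3 - <<'E'
from station import *
from h import *
s=sense();st(s)
line(s,[.508,.264,.19],160.3,1)
c=capture("wrist");cv2.imwrite("pics/w1.png",c["color"]);print(c["K"],c["T_tool_cam"])
E
```

```text
t 1.975 pos [0.5069 0.2734 0.1982] yaw 161.9 tilt [ 0.001 -0.001 -1.   ] pol 0.0895 155.0 F [ 0.9 -0.1 -0.9] op 0.0855 q [22. 23. -2. 65. -0. 40.]
[-0.   0.1  1.6] [-0.004  -0.0086  0.0082]
[[371.64829954   0.         315.58587918]
 [  0.         371.64829954 243.9582282 ]
 [  0.           0.           1.        ]] [[-3.59895445e-04 -9.59598990e-01 -2.81371016e-01  7.11979563e-02]
 [ 9.99999378e-01 -4.83079486e-05 -1.11432573e-03  1.88324823e-04]
 [ 1.05571339e-03 -2.81371242e-01  9.59598411e-01 -1.21542926e-01]
 [ 0.00000000e+00  0.00000000e+00  0.00000000e+00  1.00000000e+00]]
```

View pics/w1.png

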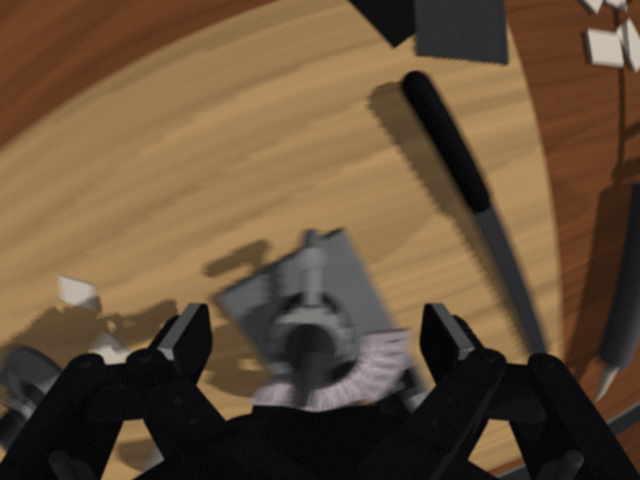

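The wrist view shows the pin between the open jaws. Its base is near (311,237) and its top near (313,258), with the knob at (310,345) below. I'll project the pin top as a cross-check.

```bash
python3 - <<'E'
from h import *
K=np.array([[371.648,0,315.586],[0,371.648,243.958]]);T=np.array([[-3.6e-4,-.959599,-.281371,.071198],[1,0,-.0011143,.000188],[.00105571,-.281371,.959598,-.121543]])
p=np.array([.5069,.2734,.1982]);R=np.array([[-0.95,0.311,0.001],[0.311,0.95,-0.001],[-0.002,-0.001,-1.0]])
def w(u,v,z):
    d=np.array([u-315.586,v-243.958]);r=np.hypot(*d);th=r/371.648;c=np.array([*(d/max(r,1e-9)*np.sin(th)),np.cos(th)])
    d=R@(T[:,:3]@c);o=p+R@T[:,3];return (o+d*(z-o[2])/d[2]).round(4)
for v in(240,250,258,265):print(v,w(313,v,.098),w(313,v,.05))
im=cv2.imread("pics/w1.png")[210:400,230:410];cv2.imwrite("pics/w1z.png",cv2.resize(im,None,fx=3,fy=3,interpolation=cv2.INTER_CUBIC))
E
```

```text
240 [0.4982 0.2744 0.098 ] [0.511  0.2698 0.05  ]
250 [0.5043 0.2724 0.098 ] [0.5185 0.2673 0.05  ]
258 [0.5093 0.2707 0.098 ] [0.5245 0.2653 0.05  ]
265 [0.5138 0.2693 0.098 ] [0.5299 0.2635 0.05  ]
```

View pics/w1z.png

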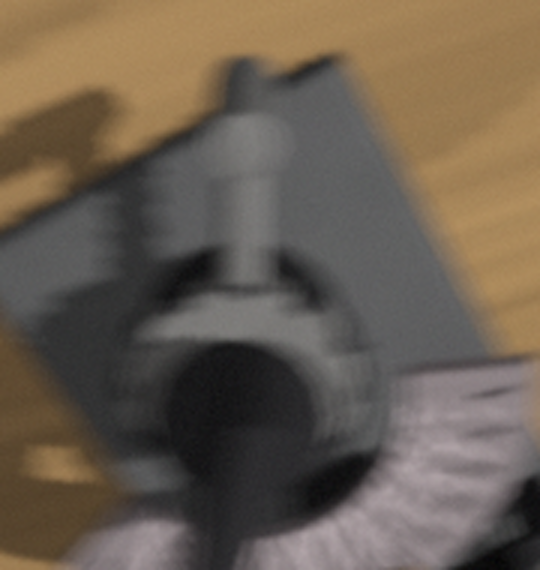

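arm_command --plan '[0, 0, 1.6, -0.004, -0.0086, 0.008, 0, 0, 0, 0, 0, 0, 0, 0]'

```text
t: 2.28
ee_pos: [0.5081, 0.2696, 0.1858]
eef_rot: [[-0.944, 0.331, -0.002], [0.331, 0.944, 0.002], [0.003, 0.001, -1.0]]
force: [0.1, -0.4, 0.2]
opening: 0.0855
```

```bash
cat >>h.py <<'E'
KW=(371.648,315.586,243.958);TW=np.array([[-3.6e-4,-.959599,-.281371,.071198],[1,0,-.0011143,.000188],[.00105571,-.281371,.959598,-.121543]])
def wz(s,u,v,z):
    R=s["eef_rot"];p=s["ee_pos"];d=np.array([u-KW[1],v-KW[2]]);r=np.hypot(*d);th=r/KW[0];c=np.array([*(d/max(r,1e-9)*np.sin(th)),np.cos(th)])
    d=R@(TW[:,:3]@c);o=p+R@TW[:,3];return (o+d*(z-o[2])/d[2]).round(4)
E
python3 - <<'E'
from station import *
from h import *
s=sense();st(s);print(s["joint_velocities"].round(1))
c=capture("wrist")["color"];cv2.imwrite("pics/w2.png",cv2.resize(c[210:400,230:410],None,fx=3,fy=3,interpolation=cv2.INTER_CUBIC))
E
```

```text
t 2.275 pos [0.5081 0.2696 0.1858] yaw 160.7 tilt [-0.002  0.002 -1.   ] pol 0.0868 156.9 F [ 0.1 -0.4  0.2] op 0.0855 q [22. 23. -3. 64.  0. 41.]
[ 0.5 -0.2  1.   0.3  0.2  0.1]
```

View pics/w2.png

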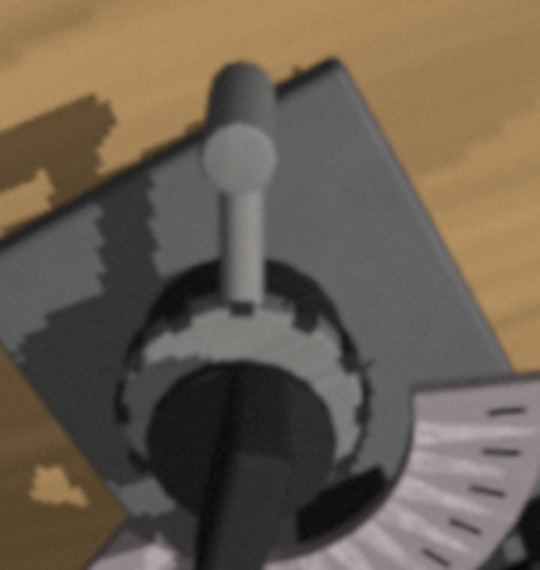

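Sharp now. The pin top is at zoom (239,159), which is pixel (309.7,263). The bar radiates straight in from it.

```bash
python3 - <<'E'
from station import *
from h import *
s=sense();st(s);P=wz(s,309.7,263,.098);print(P)
q=np.array([.5075,.2650,.085]);d=P[:2]-AX;print(np.hypot(*d),np.degrees(np.arctan2(*d[::-1]))%360)
line(s,[.5085,.2655,.095],160.3,3)
E
```

```text
t 2.325 pos [0.5084 0.2697 0.1864] yaw 160.7 tilt [-0.002  0.003 -1.   ] pol 0.0867 156.7 F [ 0.1 -0.1 -0.2] op 0.0854 q [22. 23. -3. 64.  0. 41.]
[0.5092 0.2658 0.098 ]
0.08442470017714009 158.96736147898972
[ 0.1 -0.1  0.1] [-0.0006 -0.0014  0.0305]
[0.  0.  0.1] [-0.0005 -0.0013  0.0305]
[0.  0.  0.1] [-0.0005 -0.0013  0.0305]
```

arm_command --plan '[0, 0, 0.2, -0.001, -0.0015, 0.035, 0, 0, 0, 0, 0, -0.0015, 0.035, 0, 0, 0, 0, 0, -0.001, 0.025, 0, 0, 0, 0, 0, 0, 0.003, 0, 0, 0, 0, 0, 0, 0.002, 0]'

```text
t: 2.95
ee_pos: [0.5095, 0.2609, 0.0889]
eef_rot: [[-0.939, 0.343, 0.004], [0.343, 0.939, 0.005], [-0.002, 0.006, -1.0]]
force: [-0.4, -0.1, 0.4]
opening: 0.0853
```

```bash
python3 - <<'E'
from station import *
from h import *
s=sense();st(s)
line(s,[.5085,.2655,.085],160,1)
E
```

```text
t 2.95 pos [0.5095 0.2609 0.0889] yaw 159.9 tilt [ 0.004  0.005 -1.   ] pol 0.0825 162.1 F [-0.4 -0.1  0.4] op 0.0853 q [ 21.  27. -13.  50.   0.  41.]
[ 0.3  0.1 -0.1] [0.0026 0.004  0.0039]
```

arm_command --plan '[0.3, 0, 0, 0.0025, 0.004, 0.004, 0.7, 0, 0, 0, 0, 0, 0, 0.7, 0, 0, 0, 0, 0, 0, 0.75, 0, 0, 0, 0, 0, 0, 0.75]'

```text
t: 3.45
ee_pos: [0.5106, 0.2666, 0.0878]
eef_rot: [[-0.939, 0.343, 0.007], [0.343, 0.939, 0.001], [-0.006, 0.004, -1.0]]
force: [-0.3, 0.5, 0.4]
opening: 0.0217
```

```bash
python3 - <<'E'
from station import *
from h import *
s=sense();st(s)
arc(s,220,9,.085)
E
```

```text
t 3.45 pos [0.5106 0.2666 0.0878] yaw 159.9 tilt [ 0.007  0.001 -1.   ] pol 0.0834 158.1 F [-0.3  0.5  0.4] op 0.0217 q [ 21.  27. -12.  50.  -0.  41.]
[ 0.2  0.4 -5.1] [ 0.0013 -0.0102  0.0028]
[ 0.   0.  -6.9] [-0.0006 -0.0102  0.    ]
[ 0.   0.  -6.9] [-0.0006 -0.0102  0.    ]
[ 0.   0.  -6.9] [-0.0006 -0.0102  0.    ]
[ 0.   0.  -6.9] [-0.0006 -0.0102  0.    ]
[ 0.   0.  -6.9] [-0.0006 -0.0102  0.    ]
[ 0.   0.  -6.9] [-0.0006 -0.0102  0.    ]
[ 0.   0.  -6.9] [-0.0006 -0.0102  0.    ]
[ 0.   0.  -6.9] [-0.0006 -0.0102  0.    ]
```

arm_command --plan '[0.2, 0.4, -5, 0.0013, -0.01, 0.002, 0.75, 0, 0, -6.9, -0.0006, -0.01, 0, 0.75, 0, 0, -6.9, -0.0006, -0.01, 0, 0.75, 0, 0, -6.9, -0.0006, -0.01, 0, 0.75, 0, 0, -6.9, -0.0006, -0.01, 0, 0.75]'

```text
t: 4.08
ee_pos: [0.5064, 0.2261, 0.0868]
eef_rot: [[-0.971, -0.241, 0.001], [-0.241, 0.97, 0.02], [-0.006, 0.019, -1.0]]
force: [-1.5, 4.7, 0.4]
opening: 0.0214
```

```bash
python3 - <<'E'
from station import *
from h import *
s=sense();st(s)
arc(s,222,5,.085)
E
```

```text
t 4.075 pos [0.5064 0.2261 0.0868] yaw 193.9 tilt [ 0.001  0.02  -1.   ] pol 0.0821 186.6 F [-1.5  4.7  0.4] op 0.0214 q [ 17.  25. -16.  48.   1.   3.]
[1.1 0.4 0.3] [ 0.0036 -0.0101  0.0016]
[ 0.   0.  -7.1] [-0.0006 -0.0105  0.    ]
[ 0.   0.  -7.1] [-0.0006 -0.0105  0.    ]
[ 0.   0.  -7.1] [-0.0006 -0.0105  0.    ]
[ 0.   0.  -7.1] [-0.0006 -0.0105  0.    ]
```

arm_command --plan '[1.1, 0.4, 0, 0.003, -0.012, 0.001, 0.75, 0, 0, -6, -0.0006, -0.012, 0, 0.75, 0, 0, -6, -0.0006, -0.012, 0, 0.75, 0, 0, -6, -0.0006, -0.012, 0, 0.75, 0, 0, -6, -0.0006, -0.012, 0, 0.75]'

```text
t: 4.7
ee_pos: [0.5262, 0.1795, 0.0864]
eef_rot: [[-0.776, -0.631, -0.004], [-0.631, 0.775, 0.022], [-0.011, 0.02, -1.0]]
force: [-8.6, 15.4, 3.7]
opening: 0.0213
```

```bash
python3 - <<'E'
from station import *
from h import *
s=sense();st(s)
arc(s,225,2,.085)
E
```

```text
t 4.7 pos [0.5262 0.1795 0.0864] yaw 219.1 tilt [-0.004  0.022 -1.   ] pol 0.0834 222.2 F [-8.6 15.4  3.7] op 0.0213 q [ 12.  25. -16.  49.   1. -28.]
[ 1.1  0.7 -4.5] [ 0.0015 -0.0022  0.0013]
[ 0.   0.  -1.4] [-0.     -0.0021  0.    ]
```

The force rose to 17 N at 222°, so the handle is at the stop. Now I back off, open and rise.

arm_command --plan '[0, 0, 0, 0, 0.003, 0, 0.75, 0, 0, 0, 0, 0, 0, 0, 0, 0, 0, 0, 0, 0, 0, 0, 0, 0, 0, 0, -0.05, 0, 1, 0.5, 0, 0, 0, -0.055, 0]'

```text
t: 5.32
ee_pos: [0.5212, 0.1782, 0.189]
eef_rot: [[-0.776, -0.63, -0.009], [-0.63, 0.777, -0.001], [0.008, 0.005, -1.0]]
force: [1.9, 0.4, 0.2]
opening: 0.0851
```

```bash
python3 - <<'E'
from station import *
from h import *
s=sense();st(s)
line(s,[.588,.2355,.17],149.7,7)
c=capture("top")["color"];cv2.imwrite("pics/t2.png",cv2.resize(c[160:310,90:260],None,fx=4,fy=4,interpolation=cv2.INTER_CUBIC)) 
E
```

```text
t 5.325 pos [0.5212 0.1782 0.189 ] yaw 219.1 tilt [-0.009 -0.001 -1.   ] pol 0.088 220.6 F [1.9 0.4 0.2] op 0.0851 q [ 12.  21.  -6.  64.   0. -27.]
[ 0.3 -0.5  9.9] [-0.0126  0.0003  0.0026]
[0.  0.  9.9] [-0.0123  0.0025  0.0027]
[0.  0.  9.9] [-0.0117  0.0046  0.0027]
[0.  0.  9.9] [-0.0107  0.0065  0.0027]
[0.  0.  9.9] [-0.0095  0.0083  0.0027]
[0.  0.  9.9] [-0.0079  0.0098  0.0027]
[0.  0.  9.9] [-0.0061  0.011   0.0027]
```

View pics/t2.png

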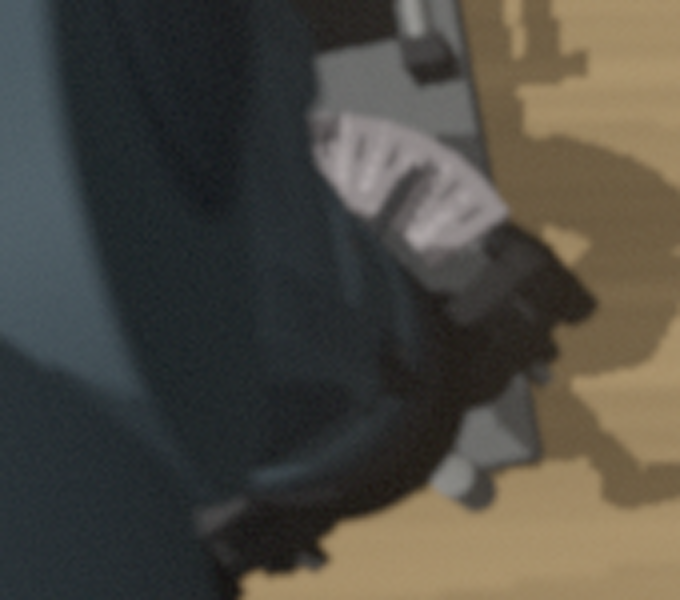

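The handle pin now shows at zoom (455,475), roughly pixel (204,279). The pointer is unmoved. Next, the knob.

arm_command --plan '[0, -0.5, 9.9, -0.0126, 0, 0.002, 0, 0, 0, 9.9, -0.012, 0.0025, 0.002, 0, 0, 0, 9.9, -0.0117, 0.0046, 0.002, 0, 0, 0, 9.9, -0.0107, 0.0065, 0.002, 0, 0, 0, 9.9, -0.0095, 0.008, 0.002, 0]'

```text
t: 6.0
ee_pos: [0.5764, 0.2203, 0.1915]
eef_rot: [[-0.978, 0.21, 0.018], [0.21, 0.978, 0.007], [-0.016, 0.01, -1.0]]
force: [0.1, 0.3, 0.8]
opening: 0.0853
```

arm_command --plan '[0, 0, 9.9, -0.008, 0.01, 0, 0, 0, 0, 9, -0.006, 0.01, 0, 0, 0, 0, 0, 0, 0, 0, 0]'

```text
t: 6.38
ee_pos: [0.5968, 0.2361, 0.191]
eef_rot: [[-0.852, 0.523, 0.018], [0.524, 0.852, 0.006], [-0.013, 0.015, -1.0]]
force: [0.0, 0.5, -1.3]
opening: 0.0855
```

```bash
python3 - <<'E'
from station import *
from h import *
print(onz(TOP,203.7,278.7,.098))
d=onz(TOP,203.7,278.7,.098)[:2]-AX;print(np.hypot(*d),np.degrees(np.arctan2(*d[::-1]))%360)
s=sense();st(s)
line(s,[.588,.2355,.103],149.7,3)
c=capture("wrist")["color"];cv2.imwrite("pics/w3.png",c) 
E
```

```text
[0.52268685 0.18211199 0.098     ]
0.08435690959566211 219.26311216636162
t 6.375 pos [0.5968 0.2361 0.191 ] yaw 148.4 tilt [ 0.018  0.006 -1.   ] pol 0.0088 4.1 F [ 0.   0.5 -1.3] op 0.0855 q [16. 30.  8. 67.  0. 47.]
[ 0.8  0.7 -0.4] [ 0.0027 -0.0021  0.0293]
[ 0.   0.  -0.4] [ 0.0024 -0.0017  0.0293]
[ 0.   0.  -0.4] [ 0.0024 -0.0017  0.0293]
```

View pics/w3.png

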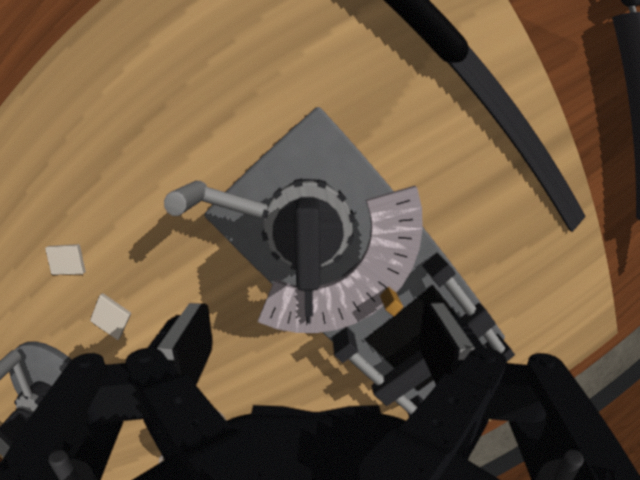

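The bar is vertical in the wrist image (about x=308), so it lies along tool x as wanted. The pointer tip is at (307,320), the tab top about (391,299) and the handle pin top at (175,203).

```bash
python3 - <<'E'
from station import *
from h import *
s=sense();st(s)
im=cv2.imread("pics/w3.png")[170:340,240:440];cv2.imwrite("pics/w3z.png",cv2.resize(im,None,fx=4,fy=3.5,interpolation=cv2.INTER_CUBIC))
for n,u,v,z in(("tip",307,320,.071),("tab",390,298,.09),("pin",175,203,.098),("bar1",308,207,.113),("bar2",309,288,.113)):
    P=wz(s,u,v,z);d=P[:2]-AX;print(n,P,np.hypot(*d).round(4),np.degrees(np.arctan2(*d[::-1])).round(1))
E
```

```text
t 6.425 pos [0.5963 0.2359 0.191 ] yaw 148.5 tilt [ 0.018  0.006 -1.   ] pol 0.0083 2.5 F [ 0.1 -0.  -0.3] op 0.0855 q [16. 30.  8. 67.  0. 47.]
tip [0.6445 0.2008 0.071 ] 0.0663 -31.6
tab [0.6515 0.262  0.09  ] 0.0688 22.7
pin [0.5235 0.1815 0.098 ] 0.0841 -140.1
bar1 [0.5667 0.2504 0.113 ] 0.026 145.0
bar2 [0.6077 0.2256 0.113 ] 0.022 -26.7
```

View pics/w3z.png

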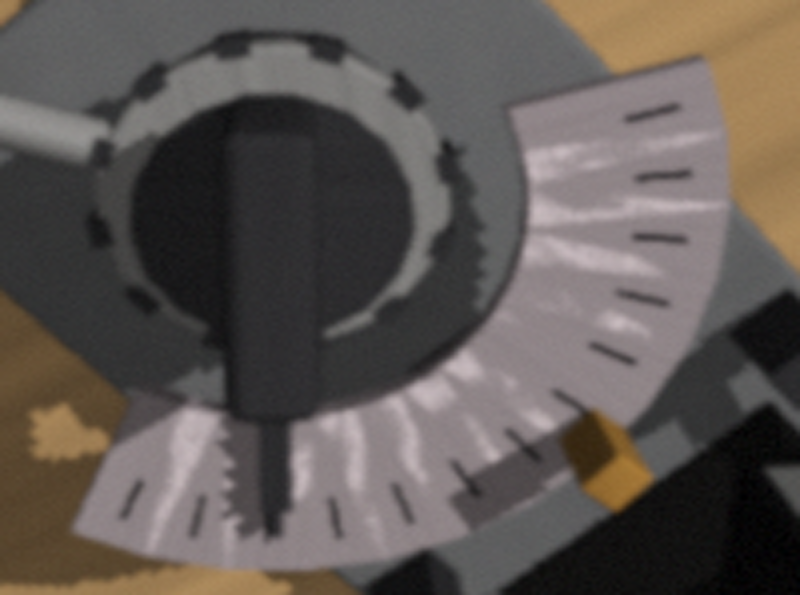

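```bash
python3 - <<'E'
from station import *
from h import *
s=sense()
for n,u,v,z in(("tip",307.5,324,.071),("tab",393,303.7,.09),("bar1",308,208.6,.113),("bar2",308.5,288.6,.113)):
    P=wz(s,u,v,z);d=P[:2]-AX;print(n,P,np.hypot(*d).round(4),np.degrees(np.arctan2(*d[::-1])).round(1))
a,b=wz(s,308,208.6,.113),wz(s,308.5,288.6,.113);print((a+b)/2,np.degrees(np.arctan2(*(b-a)[:2][::-1])))
line(s,[.5875,.237,.103],149.5,3)
E
```

```text
tip [0.6475 0.1993 0.071 ] 0.0696 -31.3
tab [0.6564 0.2618 0.09  ] 0.0733 21.0
bar1 [0.5675 0.25   0.113 ] 0.0251 144.7
bar2 [0.6078 0.2252 0.113 ] 0.0223 -27.5
[0.58765 0.2376  0.113  ] -31.607502246248888
[ 0.8  0.7 -0.3] [ 0.0031 -0.0016  0.0293]
[ 0.   0.  -0.3] [ 0.0027 -0.0012  0.0293]
[ 0.   0.  -0.3] [ 0.0027 -0.0012  0.0293]
```

arm_command --plan '[0.8, 0.7, -0.3, 0.003, -0.001, 0.03, 0, 0, 0, -0.3, 0.0025, -0.001, 0.03, 0, 0, 0, 0, 0.0025, -0.001, 0.025, 0, 0, 0, 0, 0, 0, 0.003, 0, 0, 0, 0, 0, 0, 0, 0]'

```text
t: 7.05
ee_pos: [0.5877, 0.2363, 0.1026]
eef_rot: [[-0.863, 0.506, 0.002], [0.506, 0.863, -0.0], [-0.002, 0.001, -1.0]]
force: [-0.5, 0.1, 0.1]
opening: 0.0853
```

```bash
python3 - <<'E'
from station import *
from h import *
s=sense();st(s)
line(s,[.588,.2365,.103],149,1)
E
```

```text
t 7.05 pos [0.5877 0.2363 0.1026] yaw 149.6 tilt [ 0.002 -0.    -1.   ] pol 0.0008 113.6 F [-0.5  0.1  0.1] op 0.0853 q [16. 33. -1. 57. -0. 47.]
[0.  0.1 0.6] [-0.0002  0.0004 -0.0004]
```

arm_command --plan '[0, 0, 0.6, 0, 0, 0, 1, 0, 0, 0, 0, 0, 0, 1, 0, 0, 0, 0, 0, 0, 1, 0, 0, 0, 0, 0, 0, 1, 0, 0, 0, 0, 0, 0, 1]'

```text
t: 7.68
ee_pos: [0.5897, 0.2362, 0.1065]
eef_rot: [[-0.857, 0.515, 0.007], [0.515, 0.857, 0.0], [-0.006, 0.004, -1.0]]
force: [-0.0, 0.4, -0.8]
opening: 0.0131
```

```bash
python3 - <<'E'
from station import *
from h import *
s=sense();st(s)
line(s,[.588,.2365,.103],200,6)
E
```

```text
t 7.675 pos [0.5897 0.2362 0.1065] yaw 149.0 tilt [ 0.007  0.    -1.   ] pol 0.0019 22.1 F [-0.   0.4 -0.8] op 0.0131 q [16. 32. -0. 57. -0. 47.]
[ 0.2  0.4 -8.5] [ 0.0003 -0.0001  0.0006]
[ 0.   0.  -8.5] [ 0.0003 -0.0001  0.0006]
[ 0.   0.  -8.5] [ 0.0003 -0.      0.0006]
[ 0.   0.  -8.5] [0.0003 0.     0.0006]
[ 0.   0.  -8.5] [0.0003 0.0001 0.0006]
[ 0.   0.  -8.5] [0.0003 0.0001 0.0006]
```

arm_command --plan '[0, 0, -8.5, 0, 0, 0, 1, 0, 0, -8.5, 0, 0, 0, 1, 0, 0, -8.5, 0, 0, 0, 1, 0, 0, -8.5, 0, 0, 0, 1, 0, 0, -8.5, 0, 0, 0, 1]'

```text
t: 8.3
ee_pos: [0.5899, 0.2375, 0.1065]
eef_rot: [[-0.975, -0.223, 0.008], [-0.223, 0.975, 0.004], [-0.008, 0.002, -1.0]]
force: [0.5, -0.1, 0.6]
opening: 0.0132
```

```bash
python3 - <<'E'
from station import *
from h import *
s=sense();st(s)
line(s,[.588,.2365,.105],199.7,1)
E
```

```text
t 8.3 pos [0.5899 0.2375 0.1065] yaw 192.9 tilt [ 0.008  0.004 -1.   ] pol 0.0028 46.4 F [ 0.5 -0.1  0.6] op 0.0132 q [16. 32. -0. 57.  0.  3.]
[ 0.1  0.5 -6.8] [ 0.0021 -0.0006  0.0014]
```

arm_command --plan '[0, 0, -6, 0, 0, 0, 1, 0, 0, -1, 0, 0, 0, 1, 0, 0, 0, 0, 0, 0, 1]'

```text
t: 8.68
ee_pos: [0.5899, 0.2378, 0.1065]
eef_rot: [[-0.94, -0.342, 0.007], [-0.342, 0.94, 0.004], [-0.008, 0.002, -1.0]]
force: [-1.0, -0.2, -0.5]
opening: 0.0129
```

```bash
python3 - <<'E'
from station import *
from h import *
s=sense();st(s)
c=capture("side")["color"];cv2.imwrite("pics/s2.png",cv2.resize(c[150:250,230:410],None,fx=4,fy=4,interpolation=cv2.INTER_CUBIC)) 
c=capture("wrist")["color"];cv2.imwrite("pics/w4.png",cv2.resize(c[140:440,150:490],None,fx=2,fy=2,interpolation=cv2.INTER_CUBIC)) 
E
```

```text
t 8.675 pos [0.5899 0.2378 0.1065] yaw 200.0 tilt [ 0.007  0.004 -1.   ] pol 0.0029 50.6 F [-1.  -0.2 -0.5] op 0.0129 q [16. 32. -0. 57.  0. -4.]
```

View pics/s2.png

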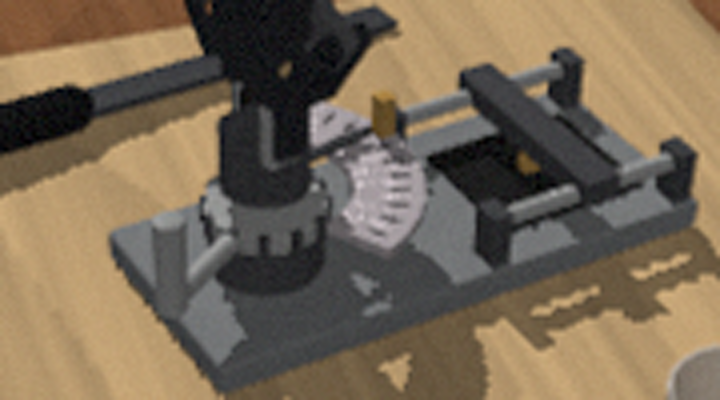

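View pics/w4.png

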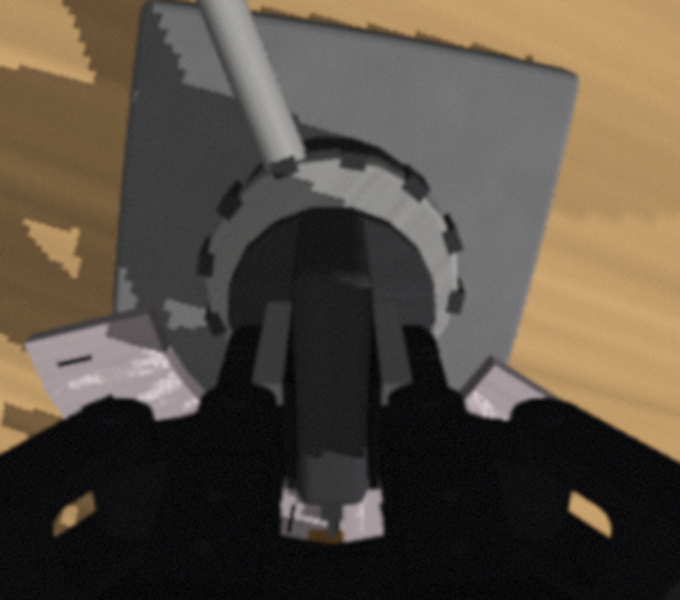

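The pointer lies at the tab: the brass at zoom (325,537) is just beyond the pointer at (335,520), within about 2°. The handle is still loose. I'll open, rise and check.

arm_command --plan '[0, 0, 1, 0, 0, 0, 1, 0, 0, 0, 0, 0, 0, 0, 0, 0, 0, 0, 0, 0, 0, 0, 0, 0, 0, 0, -0.02, 0, 0, 0, 0, 0, 0, -0.055, 0]'

```text
t: 9.4
ee_pos: [0.5858, 0.2366, 0.1772]
eef_rot: [[-0.946, -0.323, -0.003], [-0.323, 0.946, 0.001], [0.003, 0.002, -1.0]]
force: [1.1, 1.2, -0.8]
opening: 0.0837
```

```bash
python3 - <<'E'
from station import *
from h import *
s=sense();st(s)
P=[*(AX+.085*np.array([np.cos(np.radians(219.5)),np.sin(np.radians(219.5))])),.17]
line(s,P,219.5,3)
c=capture("side")["color"];cv2.imwrite("pics/s3.png",cv2.resize(c[150:250,230:410],None,fx=4,fy=4,interpolation=cv2.INTER_CUBIC)) 
c=capture("wrist")["color"];cv2.imwrite("pics/w5.png",cv2.resize(c[140:440,150:490],None,fx=2,fy=2,interpolation=cv2.INTER_CUBIC)) 
E
```

```text
t 9.4 pos [0.5858 0.2366 0.1772] yaw 198.9 tilt [-0.003  0.001 -1.   ] pol 0.0024 154.0 F [ 1.1  1.2 -0.8] op 0.0837 q [16. 30.  6. 67.  0. -3.]
[ 0.1 -0.2 -6.9] [ 0.0259 -0.0106  0.0025]
[ 0.   0.  -6.9] [ 0.027  -0.0074  0.0024]
[ 0.   0.  -6.9] [ 0.0277 -0.0041  0.0024]
```

View pics/w5.png

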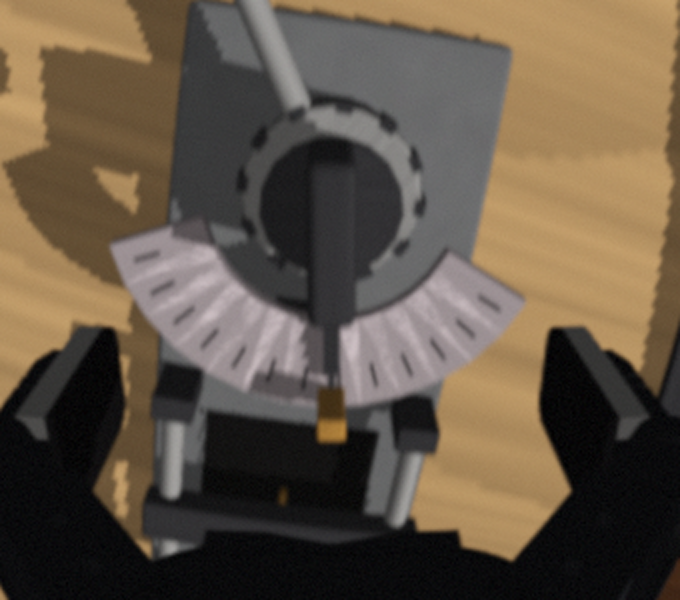

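The pointer (331,350) lines up with the tab (331,420) within 1–2°. Now back to the handle.

arm_command --plan '[0, 0, -6.9, 0.026, -0.01, 0, 0, 0, 0, -6.9, 0.027, -0.007, 0, 0, 0, 0, -6.5, 0.027, -0.004, 0, 0, 0, 0, 0, 0, 0, 0, 0]'

```text
t: 10.0
ee_pos: [0.5289, 0.1837, 0.1861]
eef_rot: [[-0.768, -0.64, 0.02], [-0.64, 0.768, 0.008], [-0.02, -0.006, -1.0]]
force: [-0.0, 0.2, -0.5]
opening: 0.0855
```

```bash
python3 - <<'E'
from station import *
from h import *
s=sense();st(s)
line(s,[.5232,.1815,.085],219.5,3)
c=capture("wrist")["color"];cv2.imwrite("pics/w6.png",cv2.resize(c[140:440,150:490],None,fx=2,fy=2,interpolation=cv2.INTER_CUBIC)) 
E
```

```text
t 10.0 pos [0.5289 0.1837 0.1861] yaw 219.8 tilt [ 0.02   0.008 -1.   ] pol 0.0786 221.3 F [-0.   0.2 -0.5] op 0.0855 q [ 13.  20.  -7.  61.   0. -27.]
[-0.4  1.1  0.1] [0.0026 0.0009 0.0337]
[0.  0.  0.1] [0.0019 0.0007 0.0337]
[0.  0.  0.1] [0.0019 0.0007 0.0337]
```

View pics/w6.png

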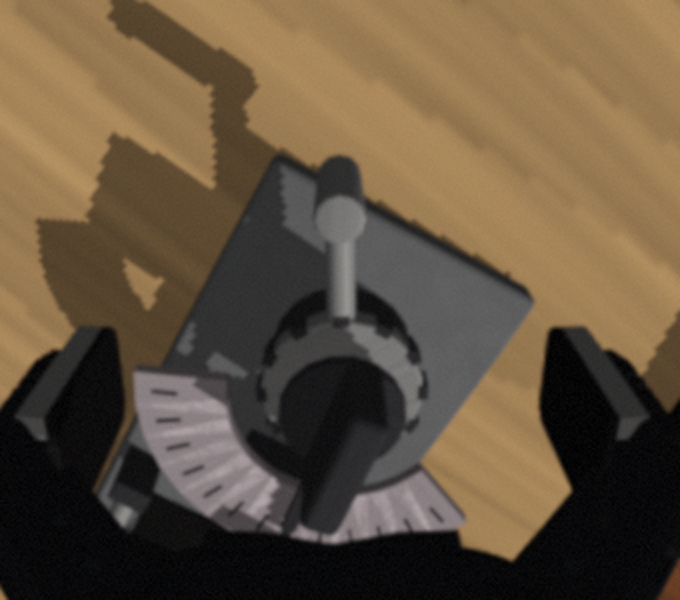

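The pin (341,218) is centred between the jaws. I'll descend.

arm_command --plan '[0, 1, 0, 0.003, 0.001, 0.035, 0, 0, 0, 0, 0.002, 0.001, 0.035, 0, 0, 0, 0, 0.001, 0, 0.025, 0, 0, 0, 0, 0, 0, 0.004, 0, 0, 0, 0, 0, 0, 0.002, 0]'

```text
t: 10.68
ee_pos: [0.533, 0.186, 0.0846]
eef_rot: [[-0.771, -0.636, 0.017], [-0.636, 0.771, 0.001], [-0.014, -0.01, -1.0]]
force: [0.1, 0.3, 0.6]
opening: 0.0853
```

```bash
python3 - <<'E'
from station import *
from h import *
s=sense();st(s)
line(s,[.5232,.1815,.085],219.5,1)
E
```

```text
t 10.675 pos [0.533  0.186  0.0846] yaw 219.5 tilt [ 0.017  0.001 -1.   ] pol 0.074 221.9 F [0.1 0.3 0.6] op 0.0853 q [ 13.  26. -15.  48.  -0. -27.]
[-0.6  0.8  0. ] [ 0.0104  0.0027 -0.0006]
```

arm_command --plan '[-0.6, 0.8, 0, 0.0104, 0.003, 0, 0, 0, 0, 0, 0.001, 0, 0, 0.75, 0, 0, 0, 0, 0, 0, 0.75, 0, 0, 0, 0, 0, 0, 0.75, 0, 0, 0, 0, 0, 0, 0.75]'

```text
t: 11.3
ee_pos: [0.5243, 0.1815, 0.0877]
eef_rot: [[-0.772, -0.636, 0.004], [-0.636, 0.772, 0.001], [-0.004, -0.002, -1.0]]
force: [-0.1, -0.5, -0.4]
opening: 0.0212
```

```bash
python3 - <<'E'
from station import *
from h import *
s=sense();st(s)
arc(s,158,10,.085)
E
```

```text
t 11.3 pos [0.5243 0.1815 0.0877] yaw 219.5 tilt [ 0.004  0.001 -1.   ] pol 0.0835 220.3 F [-0.1 -0.5 -0.4] op 0.0212 q [ 13.  25. -16.  49.   0. -27.]
[-0.1  0.2  5.5] [0.0011 0.0092 0.0026]
[0.  0.  6.2] [-0.0005  0.0092  0.    ]
[0.  0.  6.2] [-0.0005  0.0092  0.    ]
[0.  0.  6.2] [-0.0005  0.0092  0.    ]
[0.  0.  6.2] [-0.0005  0.0092  0.    ]
[0.  0.  6.2] [-0.0005  0.0092  0.    ]
[0.  0.  6.2] [-0.0005  0.0092  0.    ]
[0.  0.  6.2] [-0.0005  0.0092  0.    ]
[0.  0.  6.2] [-0.0005  0.0092  0.    ]
[0.  0.  6.2] [-0.0005  0.0092  0.    ]
```

arm_command --plan '[0, 0, 5.5, 0.001, 0.011, 0.002, 0.75, 0, 0, 6.2, -0.0005, 0.011, 0, 0.75, 0, 0, 6.2, -0.0005, 0.011, 0, 0.75, 0, 0, 6.2, -0.0005, 0.011, 0, 0.75, 0, 0, 6.2, -0.0005, 0.011, 0, 0.75]'

```text
t: 11.92
ee_pos: [0.5048, 0.2228, 0.0864]
eef_rot: [[-0.991, -0.136, 0.014], [-0.136, 0.991, -0.018], [-0.012, -0.02, -1.0]]
force: [0.4, -5.5, 1.6]
opening: 0.0216
```

```bash
python3 - <<'E'
from station import *
from h import *
s=sense();st(s)
arc(s,157,5,.085)
E
```

```text
t 11.925 pos [0.5048 0.2228 0.0864] yaw 187.8 tilt [ 0.014 -0.018 -1.   ] pol 0.0842 188.7 F [ 0.4 -5.5  1.6] op 0.0216 q [ 18.  25. -16.  48.  -1.  10.]
[-1.1  0.7  5.5] [0.0005 0.0094 0.0013]
[0.  0.  6.3] [-0.0005  0.0094  0.    ]
[0.  0.  6.3] [-0.0005  0.0094  0.    ]
[0.  0.  6.3] [-0.0005  0.0094  0.    ]
[0.  0.  6.3] [-0.0005  0.0094  0.    ]
```

arm_command --plan '[-1, 0.7, 5, 0.0005, 0.011, 0.001, 0.75, -0.3, 0, 6, -0.0005, 0.011, 0, 0.75, 0, 0, 6, -0.0005, 0.011, 0, 0.75, 0, 0, 6, -0.0005, 0.011, 0, 0.75, 0, 0, 5, -0.0005, 0.011, 0, 0.75]'

```text
t: 12.55
ee_pos: [0.5091, 0.2687, 0.0855]
eef_rot: [[-0.931, 0.366, 0.0], [0.366, 0.93, -0.018], [-0.007, -0.017, -1.0]]
force: [-7.0, -20.4, 10.2]
opening: 0.0212
```

```bash
python3 - <<'E'
from station import *
from h import *
s=sense();st(s)
arc(s,157,2,.085)
E
```

```text
t 12.55 pos [0.5091 0.2687 0.0855] yaw 158.5 tilt [ 0.    -0.018 -1.   ] pol 0.0856 157.2 F [ -7.  -20.4  10.2] op 0.0212 q [ 22.  28. -12.  51.  -1.  43.]
[-0.9  0.4  1.5] [-0.0006  0.0001  0.0005]
[0.  0.  0.1] [-0.      0.0001  0.    ]
```

The force reached 21 N at the clockwise stop. Release and rise.

arm_command --plan '[0, 0, 0, 0, -0.003, 0, 0.75, 0, 0, 0, 0, 0, 0, 0, 0, 0, 0, 0, 0, 0, 0, 0, 0, 0, 0, 0, -0.05, 0, -1, 0, 0, 0, 0, -0.06, 0]'

```text
t: 13.18
ee_pos: [0.5044, 0.2667, 0.1922]
eef_rot: [[-0.931, 0.365, -0.005], [0.365, 0.931, -0.005], [0.003, -0.006, -1.0]]
force: [0.1, -0.5, 1.0]
opening: 0.0854
```

arm_command --plan '[0, 0, 0, 0.02, 0, -0.04, 0, 0, 0, 0, 0.06, 0, 0, 0, 0, 0, 0, 0.06, 0, 0, 0, 0, 0, 0, 0, 0, 0, 0]'

```text
t: 13.68
ee_pos: [0.3757, 0.3214, 0.2401]
eef_rot: [[-0.93, 0.366, 0.009], [0.366, 0.93, 0.005], [-0.006, 0.007, -1.0]]
force: [0.7, -0.0, -0.2]
opening: 0.0855
```

```bash
python3 - <<'E'
from station import *
from h import *
s=sense();st(s)
for n,b in(("top",(slice(160,310),slice(90,260))),("side",(slice(150,250),slice(230,410)))):
    c=capture(n)["color"];cv2.imwrite(f"pics/{n}9.png",cv2.resize(c[b],None,fx=4,fy=4,interpolation=cv2.INTER_CUBIC)) 
E
```

```text
t 13.675 pos [0.3757 0.3214 0.2401] yaw 158.5 tilt [ 0.009  0.005 -1.   ] pol 0.229 158.0 F [ 0.7 -0.  -0.2] op 0.0855 q [ 33.  12. -10.  67.  -0.  55.]
```

View pics/top9.png

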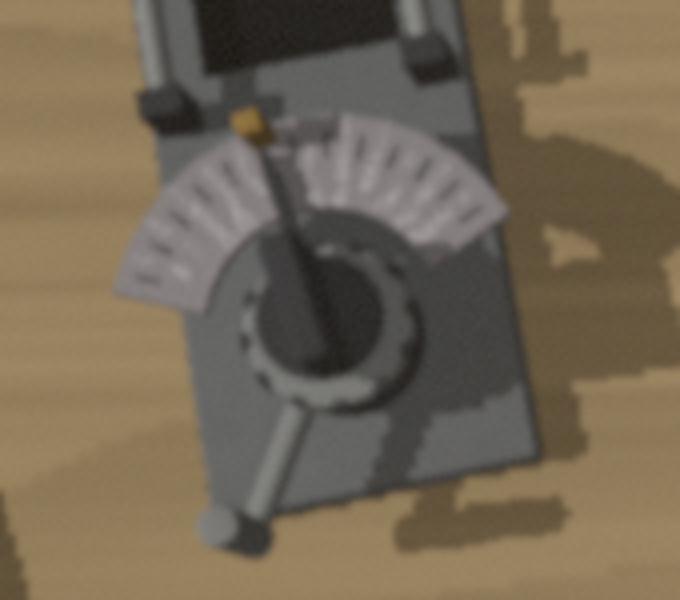

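View pics/side9.png

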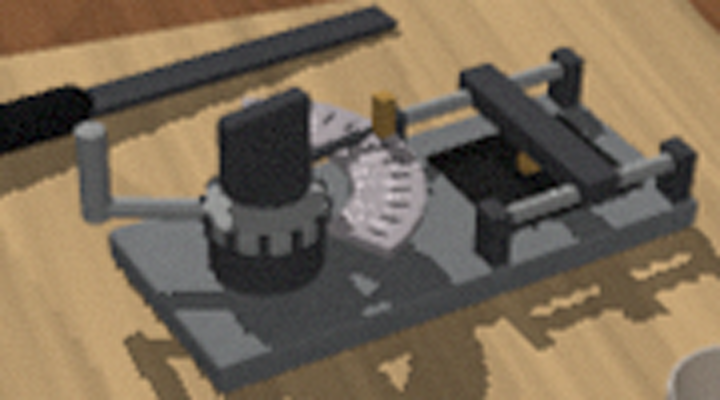

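The pin is back at zoom (217,527), its original pixel. The tab is still at (246,122), and the pointer runs straight to it. The arm is clear, so I'm handing in.

```bash
python3 - <<'E'
from station import *
print(finish_job())
E
```

```text
the job is handed in; nothing more can be done
None
```

The cutter's depth stop is reset and the job is handed in at about 14 s of the 56 s allowed. The hand-in gives no verdict.

- **Loosen:** I caged the handle pin between the jaws and swung it counter-clockwise from 160° to about 219–220°. The push force rose to 17 N at the stop, and two cameras confirmed where the pin ended up.
- **Turn the knob:** I gripped the bar and turned it about 51°. After I let go, the pointer lined up with the tab to within about 1–2° by eye.
- **Tighten:** I swung the handle back until the force reached about 21–23 N at the clockwise stop, then let go and moved the arm clear.

**Last checks:** in the top and side pictures the pin and the tab are at their starting pixels and the pointer runs straight to the tab. The gripper was open and the force reading near zero. The arm never went near the gauge at working height, though I did not re-measure its handle at the end.

**Disagreement:** the cameras differed by 2–6 mm on the tab, pin and pointer-tip positions, and by about 2° on the tab angle. Both are well inside the tolerances.

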